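# Hold the portafilter against the coffee grinder's dosing switch

### The job

Grind a dose into the portafilter: pick it up from the tamping mat by its wooden handle, slide it level between the two rods of the grinder's fork so that its rim lies over the rods, and push it straight in until the sprung dosing switch behind it is pressed fully home. Push gently, and keep the switch pressed in for at least three seconds: the grinder runs only while you hold it there, so finish while still gripping the portafilter with the switch pressed in. Leave the tamper, the mug and the canister where they stand.

Things in the scene. Friction and masses are not known exactly. Their poses are not given: they have to be found in the camera images.
- grinder: Espresso grinder, fixed: aluminium body 110 deep x 122 wide x 236 mm tall, black hopper on top (332 mm in all), black foot and tray 17 mm high reaching 130 mm in front of the origin. Its chute overhangs the fork (mouth 142 mm up, front 132 mm in front of origin). Origin: on the worktop under the body; x from the front into the machine (way to push in), z up; front looks to -x.
- fork (a point): Midway between the tips of the grinder's fork, at rod-top height (105 mm up), 160 mm in front of its origin. Axes as the grinder's. The fork is two level, slippery steel rods, 10 mm thick, along x, centres 41.5 mm either side of the middle (73 mm clear) from the body to 138 mm in front of the origin, then splaying to 54 mm either side at the tips.
- chute (a point): Point below the chute mouth, midway between the fork rods, at rod-top height (105 mm up), 115 mm in front of the grinder's origin. Axes as the grinder's. The ring's centre is on this vertical line when the switch is fully pressed.
- switch (a joint): Dosing switch travel in m: 0 sprung out, 0.008 fully in at its stop. A level steel plunger, 15 mm thick, between the fork rods on the grinder's front, axis 92 mm up; moves along the grinder's x; flat tip 90 mm in front of the grinder's origin when out, 82 mm when in. Spring: 2 N to start, 5 N fully in; the stop is firm: a steady 6 to 15 N keeps it home.
- portafilter: Portafilter, loose, about 0.34 kg: steel ring 66 mm across, 24 mm high, flat closed underside; wider rim, 82 mm across, 24 to 32 mm up; wooden handle along -x (axis 18 mm up, 62 to 169 mm from origin, 24 mm thick where gripped). Origin: centre of underside, z up. Starts level on the mat. Rim resting on the fork rods: origin 81 mm above worktop; slide it in 1 to 5 mm above that.
- handle (a point): Where to grip the portafilter: on the handle's axis, 85 mm from its origin along -x, 18 mm above its underside (24 mm above the worktop at the start, clear of the mat). Axes as the portafilter's. The centre of mass is about 65 mm from here, towards the ring: grip firmly (80 N).
- mat: Black rubber tamping mat, fixed, 95 x 150 mm, 6 mm thick; the portafilter's ring and the tamper stand on it, the handle overhangs it. Origin: centre of its underside; x along its short side.
- tamper: Coffee tamper, bystander, loose on the mat to the right of the portafilter: steel foot 57 mm across, wooden knob, 82 mm tall. Origin: centre of its underside.
- mug: Tall white mug, bystander, loose on the worktop behind the mat: 114 mm tall, 82 mm across, 118 mm with its handle. Origin: under the mug, 18 mm from its axis, on the handle side.
- canister: Cream stoneware canister with a lid knob, bystander, loose behind the mat, right of the mug: 142 mm tall, 96 mm across. Origin: centre of its underside.
Mind the look-alikes: they are no part of the job. Of the things that look like the portafilter, the larger one is meant.

How it is judged:
By the outcome, as a careful person would: the job done as asked, in the order asked, and still so for the second after the job is handed in, while the arm keeps its last pose, push and grip.
It also fails if it takes over 48 s, if anything falls off the work surface, if the arm or the gripper's body presses on something with over 40 N, if the wrist force passes 120 N, or if a joint passes its speed limit or range.

### The arm

A 6-joint arm with a two-finger parallel gripper is mounted at the origin on a cart in front of the work surface, level with it; the furniture and walls round the work are solid. World frame = base frame: x ahead of the robot, y to its left, z up, the work surface at z = 0. Lengths are in m, angles in degrees, forces in N, time in s.
With the tool pointing down it reaches from about 0.25 to 0.725 m from the base axis. Payload 9.7 kg.
Tool frame: the origin (TCP) lies between the finger pads; the fingertips stand bot.tcp_to_tips ahead of it and the grasp point (between the pads) lies 11 mm behind it (bot.tcp_to_tips is the distance from the TCP to the fingertips, in m); z points along the fingers, y is the line along which they close (so a half turn about z gives the same grasp; the last joint's range is limited). The gripper opens to 85 mm and grips with 20 to 120 N. Pads are 22 mm wide; open, the fingers measure 114 mm over their backs; the gripper's body (76 mm by 85 mm) begins 54 mm behind the grasp point. The pads swing forward as they close: fully open they stand 13 mm farther back than shut.
Start: joints at [74.026, 4.979, 10.078, 95.1, 0, 90], TCP at [0.151, 0.529, 0.239] pointing down, gripper open.
Joint ranges: [-179.16, 179.16], [-48.56, 103.87], [-65.8, 70.77], [-126.05, 130.52], [-82.76, 87.17], [-180, 180]. Speed limits (degrees/s): [127.2, 127.2, 147.25, 180, 180, 180].

### API

Orientations are given as [roll, pitch, yaw] about the fixed x, y, z axes, in that order (R = Rz(yaw) Ry(pitch) Rx(roll)).
In Python, from workcell import bot gives the robot as it stands. The module is installed in compiled form; this text tells all that it offers.
- The arm moves only by the tool carry_out, never from a script. Its arguments are lists of equal length, an entry for each row: "linear": the shift along the world's x, y, z normalised to -1 to 1, where 1 is 2 cm, a list of three; "rotation": the turn, a rotation vector about the world's x, y, z normalised to -1 to 1, where 1 is 8 degrees, a list of three; "grip": the closure, from -1 (fully open) to 1 (shut). In form: {"linear": [[tx, ty, tz], ...], "rotation": [[rx, ry, rz], ...], "grip": [grip, ...]}. A call has 1 to 12 rows; each row shifts and turns the commanded pose from where the row before left it; what a row does not reach is not made up. A row lasts 1/10 s, in which the tool goes at most 50 mm and 8.59 degrees, less where a joint would pass 70% of its speed; a pose out of reach is approached as far as the arm can. A call with a number of a shift or a turn outside -1 to 1 is refused whole. A call with a gripper value outside its range is refused whole. The fingers move at their own pace and stop on an object; "grip_force" is the grip in N (left out, the last holds). Time passes only in rows, so rows that do not move let the fingers close. It gives the time, the measured TCP pose, the force, the opening and the grip force at its end, in the units of the state.
- bot.get_obs(): the state, without advancing time (a new reading comes with each control period).
- bot.camera(name): name is "side" or "top"; returns the picture (400x640x3 uint8, blue, green, red); there is no depth.
- bot.camera_model(name): a dict with "fx", "fy", "cx", "cy" (pixels), "distortion" ([k1, k2, p1, p2, k3] as OpenCV has them; the pictures are not rectified), "camera_from_world" (4x4, takes a point from world to camera coordinates). Camera axes: x right, y up, looking along -z (the intrinsics and any distortion apply to the point x, -y, -z); pixel columns grow to the right and rows downward; lengths in m; the calibration is good to about 2 mm. A picture is of the moment at which its call begins. camera_model takes no time and is no camera call.
- bot.job_done(): hands the job in; it is judged then, once.
The state is a dict: "time": time; "q": joint angles; "qd": joint speeds; "joint_efforts": joint torques, N m; "ee_pos": TCP position; "tcp_rot": TCP orientation; "wrist_force": force on the tool from outside, world axes, zero at the start; "torque": the same for the moment, N m; "opening": finger opening in m; "grasp_force": force on a finger pad.
Only numpy, scipy, OpenCV 4.12 (cv2) and the standard library are available. Lean on these libraries where they do the work, as an engineer would, in place of code of your own. Each camera call takes 0.05 s, during which the arm holds its last target. There are 200 camera calls.

## Working session

There is one attempt and no reset: what is moved stays moved. The work goes in short steps, Python scripts to look and compute and a tool call to move; the robot and the scene stay as the last step left them, time stands still between calls to the robot, and variables do not carry over. Pictures are saved under pics/ and viewed, at most 10 in all, crops included, and the job is handed in when it is done.

Besides the shell and the picture viewer there is one more tool, called after ">>>" by a JSON object that holds its "method" and its "body". carry_out: Moves the arm, as the interface text tells. Its arguments: {"type":"object","properties":{"linear":{"type":"array","items":{"type":"array","items":{"type":"number"}}},"rotation":{"type":"array","items":{"type":"array","items":{"type":"number"}}},"grip":{"type":"array","items":{"type":"number"}},"grip_force":{"type":"number"}},"required":["linear","rotation","grip"]}

```bash
mkdir -p pics
cat > h.py <<'E'
import numpy as np,cv2
from workcell import bot
def model(n):
    m=bot.camera_model(n);K=np.array([[m['fx'],0,m['cx']],[0,m['fy'],m['cy']],[0,0,1.]])
    return K,np.array(m['distortion'],float),np.array(m['camera_from_world'])
def rays(n,px):
    K,d,T=model(n);u=cv2.undistortPoints(np.array(px,float).reshape(-1,1,2),K,d).reshape(-1,2)
    v=np.c_[u[:,0],-u[:,1],-np.ones(len(u))]@T[:3,:3]
    return -T[:3,:3].T@T[:3,3],v
def plane(n,px,z):
    o,v=rays(n,px);return o+v*((z-o[2])/v[:,2])[:,None]
def proj(n,P):
    K,d,T=model(n);c=np.array(P,float).reshape(-1,3)@T[:3,:3].T+T[:3,3]
    return cv2.projectPoints(c*[1,-1,-1],np.zeros(3),np.zeros(3),K,d)[0].reshape(-1,2)
E
python3 - <<'E'
from h import *
for n in('top','side'):
    cv2.imwrite(f'pics/{n}0.png',bot.camera(n)); o,_=rays(n,[[0,0]]);print(n,o,model(n)[0][0,0])
s=bot.get_obs();print(s,bot.tcp_to_tips)
E
```

```text
top [ 0.35608521 -0.18969646  0.91023884] 394.0679806582543
side [0.76840583 0.53727311 0.67012139] 382.9441666185807
{'time': 0.1, 'q': array([7.40258663e+01, 5.00810874e+00, 1.00397712e+01, 9.51008824e+01,
       1.97537051e-03, 8.99993652e+01]), 'qd': array([ 0.08309906, -0.04075596,  0.09889776,  0.01665833,  0.02185861,
        0.0743401 ]), 'joint_efforts': array([-1.55552418e-03, -5.21559656e+01,  4.65655196e+01,  1.60678028e-02,
       -6.73219824e-05,  7.80915002e-06]), 'ee_pos': array([0.15129733, 0.52857164, 0.2386594 ]), 'tcp_rot': array([-1.79930780e+02, -1.97613604e-03,  1.64026499e+02]), 'wrist_force': array([-0.094185  ,  0.32116264, -0.21503401]), 'torque': array([-0.03621689,  0.01839188,  0.01903194]), 'grasp_force': 0.0, 'opening': 0.08550130042287885} 0.008
```

View pics/top0.png

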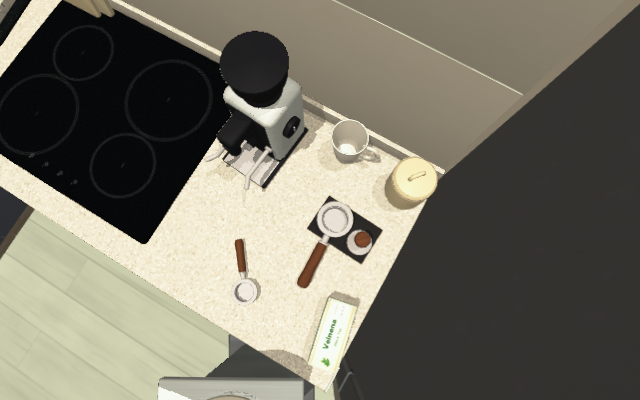

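View pics/side0.png

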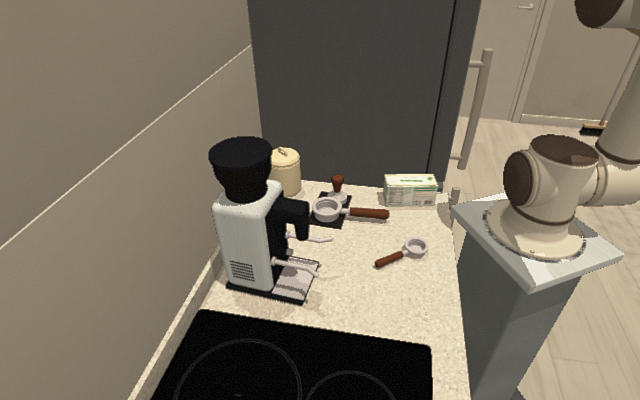

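The two look-alikes in the top view are:
- **Larger one:** ring at (335,218), handle at (312,265). It stands on the mat beside the tamper.
- **Smaller one:** ring at (245,291), handle at (240,255). It lies on the bare worktop.

The larger one on the mat fits the description. I'll confirm it in an enlarged crop.

Run:
```python
from h import *
t=cv2.imread('pics/top0.png');s=cv2.imread('pics/side0.png')
cv2.imwrite('pics/tc.png',cv2.resize(t[125:305,195:395],None,fx=3.3,fy=3.3,interpolation=cv2.INTER_CUBIC))
cv2.imwrite('pics/sc.png',cv2.resize(s[170:310,200:400],None,fx=4,fy=4,interpolation=cv2.INTER_CUBIC))
hsv=cv2.cvtColor(t,cv2.COLOR_BGR2HSV)
m=((hsv[...,0]<15)&(hsv[...,1]>110)&(hsv[...,2]<170)&(hsv[...,2]>30)).astype(np.uint8)
n,l,st,c=cv2.connectedComponentsWithStats(m)
for i in range(1,n):
    if st[i,4]>40:
        p=np.argwhere(l==i)[:,::-1];r=cv2.minAreaRect(p.astype(np.float32));print(st[i],c[i],r)
```

```text
[355 232  15  15 182] [362.01648352 239.03846154] ((362.0, 239.0), (14.0, 14.0), 90.0)
[235 239  11  33 234] [240.02564103 254.82478632] ((240.13998413085938, 254.97999572753906), (31.961227416992188, 7.636753559112549), 81.8698959350586)
[297 243  29  45 487] [310.90965092 265.4825462 ] ((311.10003662109375, 264.800048828125), (11.627553939819336, 46.957427978515625), 26.56505012512207)
```

View pics/tc.png

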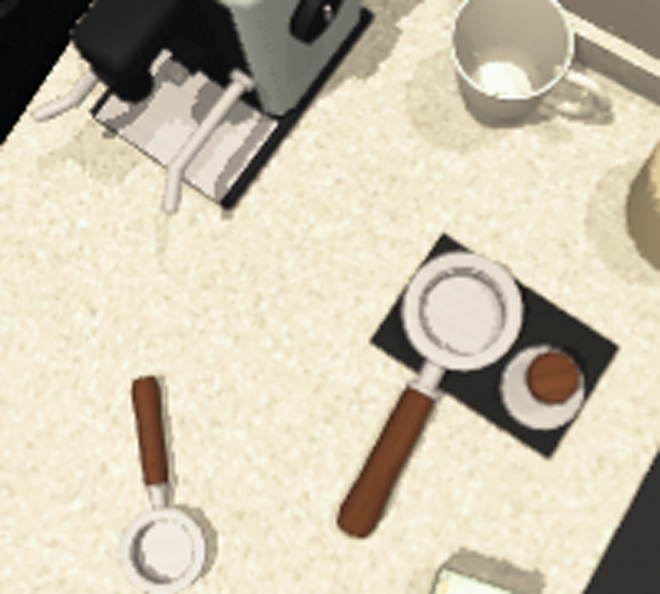

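View pics/sc.png

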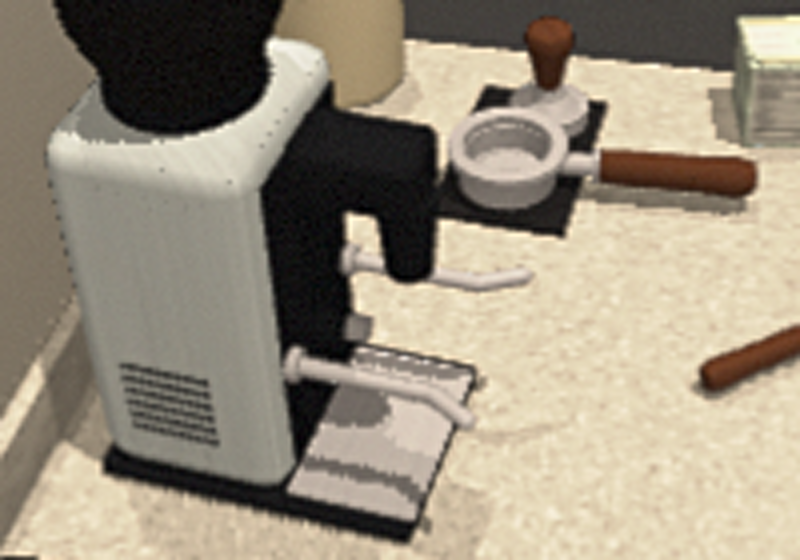

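The crops confirm it: the ring on the mat is about 118 px across at 3.3× against 80 px for the other, so the larger one is the target. Visible fork points in the crops are the right rod tip at tc (171,208) / sc (530,273) and the left rod tip at tc (42,115) / sc (468,422). The rod bends and tray corners are also clear.

Run:
```python
from h import *
T=lambda p:(np.array(p,float)+.5)/3.3+[195,125]-.5
S=lambda p:(np.array(p,float)+.5)/4+[200,170]-.5
def show(k,P):print(k,np.round(P*1000,1).tolist())
show('T tipsR,L z.1',plane('top',T([[171,208],[42,115]]),.1))
show('T rodR base-ish,bend',plane('top',T([[240,80],[174,178]]),.1))
show('T tray frontL,R',plane('top',T([[95,113],[229,209]]),.017))
show('T tray R edge back',plane('top',T([[372,15]]),.017))
show('S tips R,L',plane('side',S([[530,273],[468,422]]),.1))
show('S rodR bend,base',plane('side',S([[483,284],[350,258]]),.1))
show('S rodL bend,base',plane('side',S([[432,395],[290,362]]),.1))
show('S tray R,L',plane('side',S([[476,369],[412,535]]),.017))
show('S tray backL',plane('side',S([[107,460]]),.017))
def tri(a,b):
    o1,v1=rays('top',[a]);o2,v2=rays('side',[b]);v1=v1[0];v2=v2[0]
    x=np.linalg.lstsq(np.c_[v1,-v2],o2-o1,rcond=None)[0];p=o1+v1*x[0];q=o2+v2*x[1]
    return np.r_[(p+q)/2,np.linalg.norm(p-q)]
show('tri tipR',tri(T([171,208]),S([530,273])));show('tri tipL',tri(T([42,115]),S([468,422])))
# ring
for n,box in(('top',(312,196,362,240)),('side',(308,192,346,226))):
    im=cv2.imread(f'pics/{n}0.png');x0,y0,x1,y1=box;h=cv2.cvtColor(im,cv2.COLOR_BGR2HSV)[y0:y1,x0:x1]
    m=((h[...,1]<32)&(h[...,2]>95)).astype(np.uint8)
    c=max(cv2.findContours(m,0,1)[0],key=cv2.contourArea);e=cv2.fitEllipse(c)
    ctr=np.array(e[0])+[x0,y0];print(n,ctr,e);show('ring z.038',plane(n,[ctr],.038))
t=cv2.imread('pics/top0.png');h=cv2.cvtColor(t,cv2.COLOR_BGR2HSV)
m=((h[...,0]<15)&(h[...,1]>110)&(h[...,2]<170)&(h[...,2]>30)).astype(np.uint8);m[:,345:]=0;m[:,:290]=0;m[:230]=0
p=np.argwhere(m)[:,::-1];P=plane('top',p,.024);c=P.mean(0);d=np.linalg.svd((P-c)[:,:2])[2][0];d*=np.sign(d[0])
show('handle c',c);print('yaw',np.degrees(np.arctan2(d[1],d[0])));s=(P-c)[:,:2]@d;print('ext',s.min(),s.max())
```

```text
T tipsR,L z.1 [[556.3, -41.4, 100.0], [619.4, 45.7, 100.0]]
T rodR base-ish,bend [[642.7, -83.8, 100.0], [576.2, -42.6, 100.0]]
T tray frontL,R [[647.6, 31.4, 17.0], [575.9, -67.4, 17.0]]
T tray R edge back [[721.6, -168.4, 17.0]]
S tips R,L [[552.6, -41.0, 100.0], [618.2, 49.1, 100.0]]
S rodR bend,base [[579.5, -41.4, 100.0], [642.0, -86.0, 100.0]]
S rodL bend,base [[629.5, 26.2, 100.0], [691.3, -19.8, 100.0]]
S tray R,L [[579.1, -59.0, 17.0], [648.3, 41.9, 17.0]]
S tray backL [[792.1, -62.1, 17.0]]
tri tipR [554.4, -40.8, 101.2, 3.4]
tri tipL [618.8, 46.8, 98.2, 2.6]
top [334.35803223 219.52871323] ((22.3580322265625, 23.52871322631836), (34.036651611328125, 38.71391296386719), 29.14963722229004)
ring z.038 [[497.4, -229.7, 38.0]]Traceback (most recent call last):
  File "<stdin>", line 23, in <module>
cv2.error: OpenCV(4.12.0) /io/opencv/modules/imgproc/src/shapedescr.cpp:361: error: (-201:Incorrect size of input array) There should be at least 5 points to fit the ellipse in function 'fitEllipseNoDirect'
```

Run:
```python
from h import *
def show(k,P):print(k,np.round(P*1000,1).tolist())
s=cv2.imread('pics/side0.png');h=cv2.cvtColor(s,cv2.COLOR_BGR2HSV);t=cv2.imread('pics/top0.png')
T=lambda p:(np.array(p,float)+.5)/3.3+[195,125]-.5
S=lambda p:(np.array(p,float)+.5)/4+[200,170]-.5
# rim outline points read off the crops (top edge of the rim)
a=plane('top',T([[404,311],[522,308],[463,252],[458,369],[420,268],[505,352],[506,270]]),.038)
b=plane('side',S([[450,155],[567,140],[510,108],[530,111],[465,125],[555,120]]),.038)
for n,P in(('top',a),('side',b)):
    A=np.c_[2*P[:,:2],np.ones(len(P))];x=np.linalg.lstsq(A,(P[:,:2]**2).sum(1),rcond=None)[0];print(n,'ring',x[:2],'r',np.sqrt(x[2]+x[0]**2+x[1]**2))
for n,im,b in(('top',t,(290,230,345,300)),('side',s,(345,195,395,225))):
    h=cv2.cvtColor(im,cv2.COLOR_BGR2HSV);m=((h[...,0]<15)&(h[...,1]>110)&(h[...,2]<170)&(h[...,2]>30))
    k=np.zeros_like(m);k[b[1]:b[3],b[0]:b[2]]=1;p=np.argwhere(m&k)[:,::-1]
    P=plane(n,p,.024);c=P.mean(0);d=np.linalg.svd((P-c)[:,:2],full_matrices=False)[2][0];d*=np.sign(d[0])
    show(n+' handle c',c);print('yaw',np.degrees(np.arctan2(d[1],d[0])));q=(P-c)[:,:2]@d;print('ext',q.min(),q.max())
```

```text
top ring [ 0.49973388 -0.23091773] r 0.04037850027160779
side ring [ 0.49807342 -0.22696333] r 0.03998131622891182
top handle c [396.5, -177.0, 24.0]
yaw -27.20185142012673
ext -0.050031622881022614 0.0537247006573855
side handle c [395.7, -177.1, 24.0]
yaw -26.690972068784994
ext -0.049429053842217414 0.052722604199861724
```

>>> {"method": "carry_out", "body": {"linear": [[0.38, -1, 0], [0.38, -1, 0], [0.38, -1, 0], [0.38, -1, 0], [0.38, -1, 0], [0.38, -1, 0], [0.38, -1, 0], [0.38, -1, 0], [0.38, -1, 0], [0.38, -1, 0], [0.38, -1, 0], [0.38, -1, 0]], "rotation": [[0, 0, -0.1], [0, 0, -0.1], [0, 0, -0.1], [0, 0, -0.1], [0, 0, -0.1], [0, 0, -0.1], [0, 0, -0.1], [0, 0, -0.1], [0, 0, -0.1], [0, 0, -0.1], [0, 0, -0.1], [0, 0, -0.1]], "grip": [-1, -1, -1, -1, -1, -1, -1, -1, -1, -1, -1, -1]}}

```text
time: 1.3
ee_pos: [0.2427, 0.2879, 0.239]
tcp_rot: [-180.0, -0.0, 154.4]
wrist_force: [0.2, 0.5, 0.0]
opening: 0.0853
grasp_force: 0.0
```

>>> {"method": "carry_out", "body": {"linear": [[0.38, -1, 0], [0.38, -1, 0], [0.38, -1, 0], [0.38, -1, 0], [0.38, -1, 0], [0.38, -1, 0], [0.38, -1, 0], [0.38, -1, 0], [0.38, -1, 0], [0.38, -1, 0], [0.38, -1, 0], [0.38, -1, 0]], "rotation": [[0, 0, -0.1], [0, 0, -0.1], [0, 0, 0], [0, 0, 0], [0, 0, 0], [0, 0, 0], [0, 0, 0], [0, 0, 0], [0, 0, 0], [0, 0, 0], [0, 0, 0], [0, 0, 0]], "grip": [-1, -1, -1, -1, -1, -1, -1, -1, -1, -1, -1, -1]}}

```text
time: 2.5
ee_pos: [0.3338, 0.0479, 0.2391]
tcp_rot: [-180.0, -0.0, 152.8]
wrist_force: [0.4, 0.3, 0.6]
opening: 0.0854
grasp_force: 0.0
```

>>> {"method": "carry_out", "body": {"linear": [[0.38, -1, -0.2], [0.38, -1, -0.2], [0.38, -1, -0.2], [0.38, -1, -0.2], [0.38, -1, -0.2], [0.38, -1, -0.2], [0.38, -1, -0.2], [0.38, -1, -0.2], [0.38, -1, -0.2], [0.38, -1, -0.2], [0.38, -1, -0.2], [0.38, -1, -0.2]], "rotation": [[0, 0, 0], [0, 0, 0], [0, 0, 0], [0, 0, 0], [0, 0, 0], [0, 0, 0], [0, 0, 0], [0, 0, 0], [0, 0, 0], [0, 0, 0], [0, 0, 0], [0, 0, 0]], "grip": [-1, -1, -1, -1, -1, -1, -1, -1, -1, -1, -1, -1]}}

```text
time: 3.7
ee_pos: [0.425, -0.1921, 0.1908]
tcp_rot: [180.0, -0.0, 152.8]
wrist_force: [0.5, -0.3, 0.0]
opening: 0.0852
grasp_force: 0.0
```

>>> {"method": "carry_out", "body": {"linear": [[-0.1, 0.1, -1], [0, 0, -1], [0, 0, -1], [0, 0, -1], [0, 0, -1], [0, 0, -1], [0, 0, -1], [0, 0, -1], [0, 0, -0.5], [0, 0, -0.3], [0, 0, 0]], "rotation": [[0, 0, 0], [0, 0, 0], [0, 0, 0], [0, 0, 0], [0, 0, 0], [0, 0, 0], [0, 0, 0], [0, 0, 0], [0, 0, 0], [0, 0, 0], [0, 0, 0]], "grip": [-1, -1, -1, -1, -1, -1, -1, -1, -1, -1, -1]}}

```text
time: 4.8
ee_pos: [0.4227, -0.1891, 0.0149]
tcp_rot: [-180.0, -0.0, 152.8]
wrist_force: [0.4, -0.1, 0.1]
opening: 0.0857
grasp_force: 0.0
```

>>> {"method": "carry_out", "body": {"linear": [[0, 0, 0], [0, 0, 0], [0, 0, 0], [0, 0, 0], [0, 0, 0], [0, 0, 0], [0, 0, 0], [0, 0, 0], [0, 0, 0], [0, 0, 0]], "rotation": [[0, 0, 0], [0, 0, 0], [0, 0, 0], [0, 0, 0], [0, 0, 0], [0, 0, 0], [0, 0, 0], [0, 0, 0], [0, 0, 0], [0, 0, 0]], "grip": [1, 1, 1, 1, 1, 1, 1, 1, 1, 1], "grip_force": 80}}

```text
time: 5.8
ee_pos: [0.4232, -0.1893, 0.0156]
tcp_rot: [-180.0, 0.0, 152.8]
wrist_force: [-1.6, 0.5, 6.0]
opening: 0.0227
grasp_force: 80.6
```

>>> {"method": "carry_out", "body": {"linear": [[0, 0, 0.3], [0, 0, 0.5], [0, 0, 0.7], [0, 0, 0.7], [0, 0, 0.7], [0, 0, 0.6], [0, 0, 0.5], [0, 0, 0], [0, 0, 0], [0, 0, 0]], "rotation": [[0, 0, 0], [0, 0, 0], [0, 0, 0], [0, 0, 0], [0, 0, 0], [0, 0, 0], [0, 0, 0], [0, 0, 0], [0, 0, 0], [0, 0, 0]], "grip": [1, 1, 1, 1, 1, 1, 1, 1, 1, 1]}}

```text
time: 6.8
ee_pos: [0.4226, -0.1891, 0.0946]
tcp_rot: [-180.0, -0.1, 152.8]
wrist_force: [-0.4, 0.4, -3.4]
opening: 0.0227
grasp_force: 79.6
```

>>> {"method": "carry_out", "body": {"linear": [[-0.2, 0.4, 0], [-0.2, 0.8, 0], [-0.2, 1, 0], [-0.2, 1, 0], [0, 1, 0], [0, 1, 0], [0, 1, 0], [0, 1, 0], [0, 1, 0], [0, 1, 0], [0, 1, 0], [0, 1, 0]], "rotation": [[0, 0, 0], [0, 0, -0.1], [0, 0, -0.15], [0, 0, -0.15], [0, 0, -0.15], [0, 0, -0.15], [0, 0, -0.15], [0, 0, -0.15], [0, 0, -0.1], [0, 0, 0], [0, 0, 0], [0, 0, 0]], "grip": [1, 1, 1, 1, 1, 1, 1, 1, 1, 1, 1, 1]}}

```text
time: 8.0
ee_pos: [0.4062, 0.0359, 0.0949]
tcp_rot: [-180.0, -0.0, 144.0]
wrist_force: [0.6, -0.6, -3.0]
opening: 0.0225
grasp_force: 79.5
```

>>> {"method": "carry_out", "body": {"linear": [[0.3, 1, 0], [0.5, 0.8, 0], [0.6, 0.5, 0], [0.6, 0.3, 0], [0.6, 0, 0], [0.3, 0, 0], [0, 0, 0], [0, 0, 0], [0, 0, 0], [0, 0, 0]], "rotation": [[0, 0, 0], [0, 0, 0], [0, 0, 0], [0, 0, 0], [0, 0, 0], [0, 0, 0], [0, 0, 0], [0, 0, 0], [0, 0, 0], [0, 0, 0]], "grip": [1, 1, 1, 1, 1, 1, 1, 1, 1, 1]}}

```text
time: 9.0
ee_pos: [0.4647, 0.0866, 0.0954]
tcp_rot: [180.0, 0.0, 144.0]
wrist_force: [0.8, -0.1, -3.2]
opening: 0.0226
grasp_force: 79.6
```

Run:
```python
from h import *
t=bot.camera('top');s=bot.camera('side');cv2.imwrite('pics/t1.png',t);cv2.imwrite('pics/s1.png',s)
a=cv2.resize(t[120:260,180:320],None,fx=4,fy=4,interpolation=cv2.INTER_CUBIC)[:,:400+160]
cv2.imwrite('pics/t1c.png',a)
cv2.imwrite('pics/s1c.png',cv2.resize(s[195:315,230:430],None,fx=4,fy=4,interpolation=cv2.INTER_CUBIC))
o=bot.get_obs();print(o['time'],o['ee_pos'],o['tcp_rot'],o['wrist_force'],o['torque'],o['q'])
```

```text
9.1 [0.46480046 0.08664295 0.09540341] [1.79991060e+02 8.43890535e-03 1.44015065e+02] [ 0.82806662 -1.08544963 -1.71118558] [0.09854759 0.16758837 0.01036529] [ 1.05592385e+01 -5.97560175e+00 -1.67047111e+01  7.92585967e+01
  2.31060861e-05  4.65441731e+01]
```

View pics/t1c.png

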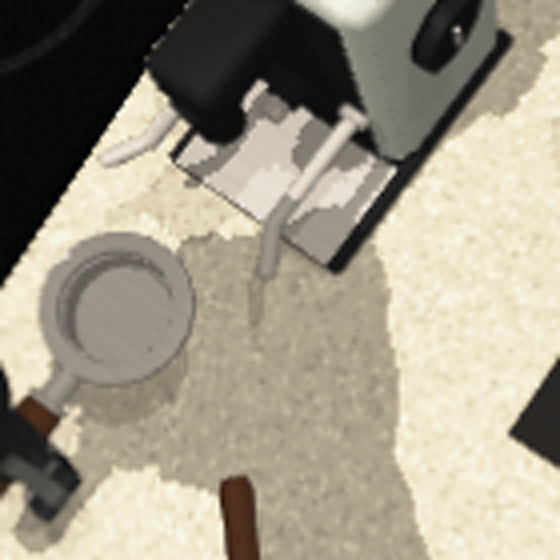

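View pics/s1c.png

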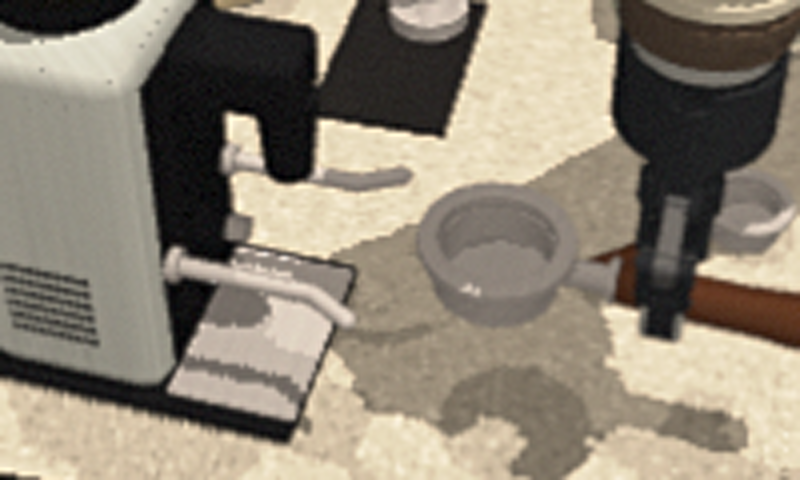

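The portafilter is held level: the ring is centred near t1c (117,309), and the fork tips are at t1c (266,276) right and (104,160) left. Next I'll measure the ring relative to the fork in each view.

Run:
```python
from h import *
T=lambda p:(np.array(p,float)+.5)/4+[180,120]-.5
S=lambda p:(np.array(p,float)+.5)/4+[230,195]-.5
def circ(P):
    x=np.linalg.lstsq(np.c_[2*P[:,:2],np.ones(len(P))],(P[:,:2]**2).sum(1),rcond=None)[0];return x[:2]*1000,1000*np.sqrt(x[2]+x[0]**2+x[1]**2)
yaw=np.radians(-36);ex=np.array([np.cos(yaw),np.sin(yaw)]);ey=np.array([-ex[1],ex[0]])
D=dict(top=(T,[[40,309],[195,309],[117,232],[117,386],[62,254],[172,254],[172,363]],[[266,276],[104,160]],[[352,118],[278,222]]),
 side=(S,[[418,235],[578,240],[497,183],[440,200],[555,198]],[[410,174],[350,319]],[[235,158],[365,184]]))
for n,(f,r,tp,rod) in D.items():
    c,rad=circ(plane(n,f(r),.1178));q=plane(n,f(tp),.1)[:,:2]*1000;m=q.mean(0)
    rd=plane(n,f(rod),.1)[:,:2]*1000;v=(rd[0]-rd[1])*np.sign(rd[0,0]-rd[1,0]);w=q[1]-q[0]
    print(n,'ring',c,rad,'fork',m,np.linalg.norm(w),'yaw tips',np.degrees(np.arctan2(-w[0],w[1])),'yaw rod',np.degrees(np.arctan2(v[1],v[0])),'rod lat',(rd-m)@ey,'ring rel fork x,y',(c-m)@ex,(c-m)@ey)
    if n=='side':
        rl=plane(n,f([[175,263],[300,290]]),.1)[:,:2]*1000;print('L rod lat',(rl-m)@ey)
print(proj('top',[[.5335,.0366,.1178]]))
```

```text
top ring [532.88285018  33.19491821] 40.9435213919757 fork [586.68467262   4.41749793] 111.14915091314585 yaw tips -35.72652959060078 yaw rod -33.2812434522585 rod lat [-39.2133555  -42.51765367] ring rel fork x,y -60.44153192255946 -8.342495724979432
side ring [533.48341553  36.66245891] 40.23264602561863 fork [584.75952306   3.66903622] 108.54689398298746 yaw tips -35.97837948634444 yaw rod -35.88165354671011 rod lat [-39.70832091 -39.86345955] ring rel fork x,y -60.876289682034255 -3.4471001449759946
L rod lat [43.51942146 43.03906522]
[[207.11974366 196.47850073]]
```

>>> {"method": "carry_out", "body": {"linear": [[0.18, 0.25, -0.1], [0.3, -0.22, 0], [0.4, -0.29, 0], [0.4, -0.29, 0], [0.4, -0.29, 0], [0.3, -0.22, 0], [0.2, -0.15, 0], [0, 0, 0], [0, 0, 0]], "rotation": [[0, 0, 0], [0, 0, 0], [0, 0, 0], [0, 0, 0], [0, 0, 0], [0, 0, 0], [0, 0, 0], [0, 0, 0], [0, 0, 0]], "grip": [1, 1, 1, 1, 1, 1, 1, 1, 1]}}

```text
time: 10.0
ee_pos: [0.5084, 0.0625, 0.0932]
tcp_rot: [-180.0, -0.0, 144.0]
wrist_force: [-0.9, -0.1, -3.8]
opening: 0.0227
grasp_force: 79.5
```

Run:
```python
from h import *
t=bot.camera('top');s=bot.camera('side')
a=cv2.resize(t[135:215,190:270],None,fx=5,fy=5,interpolation=cv2.INTER_CUBIC)
b=cv2.resize(s[215:295,260:340],None,fx=5,fy=5,interpolation=cv2.INTER_CUBIC)
cv2.imwrite('pics/c2.png',np.hstack([a,b]))
o=bot.get_obs();print(o['time'],o['ee_pos'],o['wrist_force'])
```

```text
10.1 [0.50834264 0.06269693 0.093301  ] [-1.1235505   0.01197612 -3.06442209]
```

View pics/c2.png

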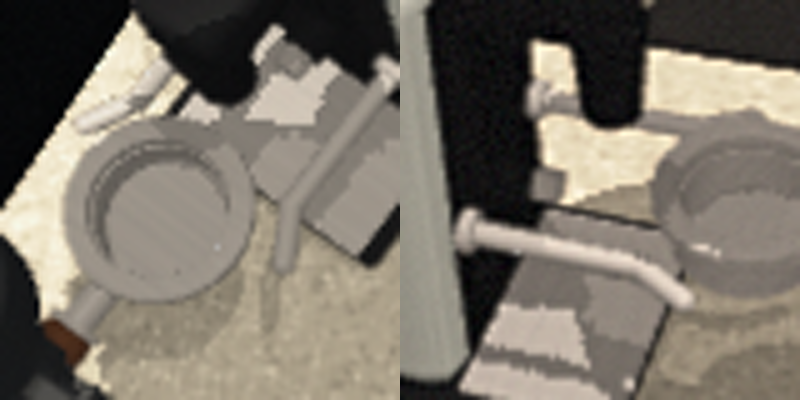

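Run:
```python
from h import *
T=lambda p:(np.array(p,float)+.5)/5+[190,135]-.5
S=lambda p:(np.array(p,float)-[400,0]+.5)/5+[260,215]-.5
def circ(P):
    x=np.linalg.lstsq(np.c_[2*P[:,:2],np.ones(len(P))],(P[:,:2]**2).sum(1),rcond=None)[0];return x[:2]*1000,1000*np.sqrt(x[2]+x[0]**2+x[1]**2)
yaw=np.radians(-36);ex=np.array([np.cos(yaw),np.sin(yaw)]);ey=np.array([-ex[1],ex[0]])
o=np.array([587,3.])
for n,f,r,rR,rL in(('top',T,[[62,210],[255,205],[155,115],[160,302],[90,142],[226,275],[225,140]],[[284,266],[288,205],[390,72]],[[82,124],[140,100],[170,72]]),
  ('side',S,[[653,180],[665,240],[680,145],[745,121],[790,130]],[[752,117],[690,122],[545,98]],[[688,300],[640,267],[470,229]])):
    c,rad=circ(plane(n,f(r),.1157));P=lambda q:np.round(np.c_[(plane(n,f(q),.1)[:,:2]*1000-o)@ex,(plane(n,f(q),.1)[:,:2]*1000-o)@ey],1).tolist()
    print(n,'ring',((c-o)@ex,(c-o)@ey),rad,'R',P(rR),'L',P(rL))
```

```text
top ring (np.float64(-11.876859377300061), np.float64(0.08167889696310571)) 40.99413929051035 R [[0.9, -54.0], [23.1, -38.9], [96.1, -38.0]] L [[-0.5, 56.2], [22.7, 42.5], [40.3, 39.9]]
side ring (np.float64(-15.34674442380296), np.float64(6.455567893865861)) 42.284371595074624 R [[2.4, -54.1], [27.4, -43.6], [93.6, -40.4]] L [[-2.5, 54.0], [21.1, 42.8], [94.6, 42.7]]
```

>>> {"method": "carry_out", "body": {"linear": [[0.15, -0.11, 0], [0.2, -0.15, 0], [0.2, -0.15, 0], [0.2, -0.15, 0], [0.2, -0.15, 0], [0, 0, 0]], "rotation": [[0, 0, 0], [0, 0, 0], [0, 0, 0], [0, 0, 0], [0, 0, 0], [0, 0, 0]], "grip": [1, 1, 1, 1, 1, 1]}}

```text
time: 10.7
ee_pos: [0.528, 0.0479, 0.0932]
tcp_rot: [-180.0, 0.0, 144.0]
wrist_force: [-0.4, 0.0, -3.6]
opening: 0.0229
grasp_force: 79.6
```

>>> {"method": "carry_out", "body": {"linear": [[0.16, -0.12, 0], [0.16, -0.12, 0], [0.16, -0.12, 0], [0.16, -0.12, 0], [0, 0, 0]], "rotation": [[0, 0, 0], [0, 0, 0], [0, 0, 0], [0, 0, 0], [0, 0, 0]], "grip": [1, 1, 1, 1, 1]}}

```text
time: 11.2
ee_pos: [0.5408, 0.0385, 0.0932]
tcp_rot: [180.0, 0.0, 144.0]
wrist_force: [-0.4, -0.0, -3.1]
opening: 0.0228
grasp_force: 79.6
```

>>> {"method": "carry_out", "body": {"linear": [[0.08, -0.06, 0], [0.08, -0.06, 0], [0.08, -0.06, 0], [0.08, -0.06, 0], [0.08, -0.06, 0], [0, 0, 0]], "rotation": [[0, 0, 0], [0, 0, 0], [0, 0, 0], [0, 0, 0], [0, 0, 0], [0, 0, 0]], "grip": [1, 1, 1, 1, 1, 1]}}

```text
time: 11.8
ee_pos: [0.5483, 0.0328, 0.0932]
tcp_rot: [180.0, -0.0, 144.0]
wrist_force: [-0.9, 1.2, -2.3]
opening: 0.0225
grasp_force: 79.6
```

>>> {"method": "carry_out", "body": {"linear": [[0.08, -0.06, 0], [0.08, -0.06, 0], [0, 0, 0]], "rotation": [[0, 0, 0], [0, 0, 0], [0, 0, 0]], "grip": [1, 1, 1]}}

```text
time: 12.1
ee_pos: [0.5515, 0.0304, 0.0932]
tcp_rot: [180.0, -0.0, 144.0]
wrist_force: [-2.6, 2.3, -2.8]
opening: 0.0227
grasp_force: 79.6
```

>>> {"method": "carry_out", "body": {"linear": [[0.08, -0.06, 0], [0.04, -0.03, 0], [0, 0, 0], [0, 0, 0]], "rotation": [[0, 0, 0], [0, 0, 0], [0, 0, 0], [0, 0, 0]], "grip": [1, 1, 1, 1]}}

```text
time: 12.5
ee_pos: [0.5539, 0.0287, 0.0933]
tcp_rot: [180.0, -0.0, 144.0]
wrist_force: [-2.8, 3.9, -2.2]
opening: 0.0227
grasp_force: 79.6
```

>>> {"method": "carry_out", "body": {"linear": [[0.04, -0.03, 0], [0, 0, 0], [0, 0, 0]], "rotation": [[0, 0, 0], [0, 0, 0], [0, 0, 0]], "grip": [1, 1, 1]}}

```text
time: 12.8
ee_pos: [0.5547, 0.028, 0.0933]
tcp_rot: [180.0, -0.0, 144.0]
wrist_force: [-3.7, 3.9, -3.4]
opening: 0.0228
grasp_force: 79.5
```

>>> {"method": "carry_out", "body": {"linear": [[0.02, -0.015, 0], [0, 0, 0], [0, 0, 0]], "rotation": [[0, 0, 0], [0, 0, 0], [0, 0, 0]], "grip": [1, 1, 1]}}

```text
time: 13.1
ee_pos: [0.5549, 0.0278, 0.0932]
tcp_rot: [-180.0, -0.0, 144.0]
wrist_force: [-4.7, 5.2, -2.1]
opening: 0.0227
grasp_force: 79.5
```

>>> {"method": "carry_out", "body": {"linear": [[0.02, -0.015, 0], [0, 0, 0], [0, 0, 0]], "rotation": [[0, 0, 0], [0, 0, 0], [0, 0, 0]], "grip": [1, 1, 1]}}

```text
time: 13.4
ee_pos: [0.555, 0.0278, 0.0932]
tcp_rot: [-180.0, -0.1, 144.0]
wrist_force: [-6.3, 5.9, -2.1]
opening: 0.0225
grasp_force: 79.6
```

>>> {"method": "carry_out", "body": {"linear": [[0.012, -0.008, 0], [0, 0, 0], [0, 0, 0], [0, 0, 0], [0, 0, 0], [0, 0, 0], [0, 0, 0], [0, 0, 0], [0, 0, 0], [0, 0, 0], [0, 0, 0], [0, 0, 0]], "rotation": [[0, 0, 0], [0, 0, 0], [0, 0, 0], [0, 0, 0], [0, 0, 0], [0, 0, 0], [0, 0, 0], [0, 0, 0], [0, 0, 0], [0, 0, 0], [0, 0, 0], [0, 0, 0]], "grip": [1, 1, 1, 1, 1, 1, 1, 1, 1, 1, 1, 1]}}

```text
time: 14.6
ee_pos: [0.555, 0.0277, 0.0932]
tcp_rot: [-180.0, -0.1, 144.1]
wrist_force: [-6.5, 5.9, -1.2]
opening: 0.0228
grasp_force: 79.6
```

Run:
```python
from h import *
t=bot.camera('top');s=bot.camera('side')
a=cv2.resize(t[115:195,205:285],None,fx=5,fy=5,interpolation=cv2.INTER_CUBIC)
b=cv2.resize(s[215:295,245:325],None,fx=5,fy=5,interpolation=cv2.INTER_CUBIC)
cv2.imwrite('pics/c3.png',np.hstack([a,b]))
o=bot.get_obs();print(o['time'],o['ee_pos'],o['wrist_force'],o['torque'])
```

```text
14.7 [0.55504787 0.02770489 0.09317179] [-6.8804549   6.89606877 -1.07707526] [1.31043914 1.45615314 0.16365398]
```

View pics/c3.png

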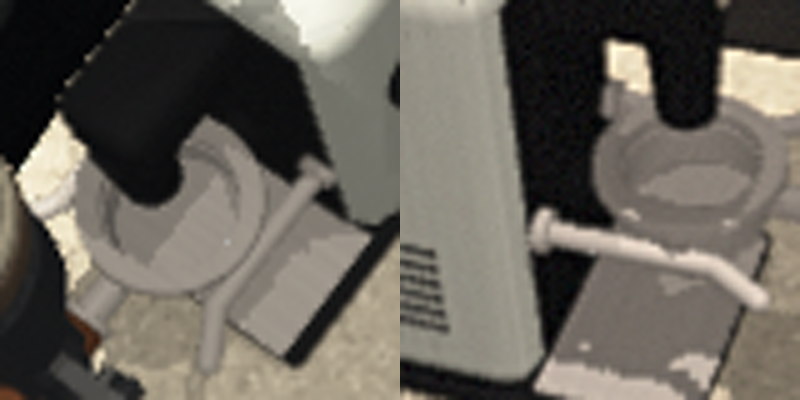

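The ring sits under the chute, between the rods. The force rose along the spring curve and then climbed with no further travel, so the switch is at its stop with about 9–10 N on it. I'll hold it there.

>>> {"method": "carry_out", "body": {"linear": [[0, 0, 0], [0, 0, 0], [0, 0, 0], [0, 0, 0], [0, 0, 0], [0, 0, 0], [0, 0, 0], [0, 0, 0], [0, 0, 0], [0, 0, 0], [0, 0, 0], [0, 0, 0]], "rotation": [[0, 0, 0], [0, 0, 0], [0, 0, 0], [0, 0, 0], [0, 0, 0], [0, 0, 0], [0, 0, 0], [0, 0, 0], [0, 0, 0], [0, 0, 0], [0, 0, 0], [0, 0, 0]], "grip": [1, 1, 1, 1, 1, 1, 1, 1, 1, 1, 1, 1]}}

```text
time: 15.9
ee_pos: [0.5551, 0.0277, 0.0932]
tcp_rot: [-180.0, -0.1, 144.1]
wrist_force: [-6.8, 6.5, -0.6]
opening: 0.0228
grasp_force: 79.6
```

>>> {"method": "carry_out", "body": {"linear": [[0, 0, 0], [0, 0, 0], [0, 0, 0], [0, 0, 0], [0, 0, 0], [0, 0, 0], [0, 0, 0], [0, 0, 0], [0, 0, 0], [0, 0, 0], [0, 0, 0], [0, 0, 0]], "rotation": [[0, 0, 0], [0, 0, 0], [0, 0, 0], [0, 0, 0], [0, 0, 0], [0, 0, 0], [0, 0, 0], [0, 0, 0], [0, 0, 0], [0, 0, 0], [0, 0, 0], [0, 0, 0]], "grip": [1, 1, 1, 1, 1, 1, 1, 1, 1, 1, 1, 1]}}

```text
time: 17.1
ee_pos: [0.555, 0.0277, 0.0932]
tcp_rot: [-180.0, -0.1, 144.1]
wrist_force: [-6.2, 6.3, -0.5]
opening: 0.0231
grasp_force: 79.6
```

>>> {"method": "carry_out", "body": {"linear": [[0, 0, 0], [0, 0, 0], [0, 0, 0], [0, 0, 0], [0, 0, 0], [0, 0, 0], [0, 0, 0], [0, 0, 0], [0, 0, 0], [0, 0, 0], [0, 0, 0], [0, 0, 0]], "rotation": [[0, 0, 0], [0, 0, 0], [0, 0, 0], [0, 0, 0], [0, 0, 0], [0, 0, 0], [0, 0, 0], [0, 0, 0], [0, 0, 0], [0, 0, 0], [0, 0, 0], [0, 0, 0]], "grip": [1, 1, 1, 1, 1, 1, 1, 1, 1, 1, 1, 1]}}

```text
time: 18.3
ee_pos: [0.555, 0.0277, 0.0932]
tcp_rot: [-180.0, -0.1, 144.1]
wrist_force: [-7.6, 6.6, -1.8]
opening: 0.0229
grasp_force: 79.6
```

```bash
python3 -c "
from workcell import bot
print(bot.job_done())"
```

```text
the job is handed in; nothing more can be done
None
```

I handed the job in with the portafilter still gripped in the fork under the chute, after holding the switch at its stop with about 9–10 N for nearly 5 s (18.3 s used); the tamper, mug and canister were never approached.

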